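# Ready the glue-up jig and hold the cap rail over its dowels

### The arm

A 6-joint arm with a two-finger parallel gripper is mounted at the origin on the work surface. World frame = base frame: x ahead of the robot, y to its left, z up, the work surface at z = 0. Lengths are in m, angles in rad, forces in N, time in s.
With the tool pointing down it reaches from about 0.225 to 0.875 m from the base axis. Payload 3.4 kg.
Tool frame: the origin (TCP) lies at the very end of the fingers, on their centre line; the grasp point (between the pads) lies behind it (manip.tcp_to_grasp is the z of the grasp point in the tool frame, in m); z points along the fingers, y is the direction in which the jaws open and shut (so a half turn about z gives the same grasp; the last joint's range is limited). The gripper opens to 85 mm and grips with 20 to 120 N. Pads are 22 mm wide; open, the fingers measure 114 mm over their backs; the gripper's body (76 mm by 85 mm) begins 54 mm behind the grasp point. The pads swing forward as they close: fully open they stand 13 mm farther back than shut.
Start: joints at [1.192, 0.276, 1.505, -0, 1.361, -0.121], TCP at [0.147, 0.556, 0.231] pointing down, gripper open.
Joint ranges: [-2.89, 2.89], [-0.75, 2.08], [0.22, 2.7], [-1.18, 4.32], [0.11, 2.71], [-2.7, 2.7]. Speed limits (rad/s): [2.57, 2.57, 3.14, 3.14, 3.14, 3.14].

### API

Orientations are given as a unit quaternion [w, x, y, z].
In Python, from rig import manip, eyes gives the robot as it stands.
- The arm moves only by the tool servo_tool, never from a script. Its argument "increments" is a list of rows, each an object with "slide": the shift along the tool's x, y, z in m, a list of three; "spin": the turn about the tool's z in degrees. A call has 1 to 8 rows; each row shifts and turns the commanded pose from where the row before left it, along the tool's axes as they then stand; what a row does not reach is not made up. A row lasts 1/10 s, in which the tool goes at most 50 mm and 8.59 degrees, less where a joint would pass 70% of its speed; a pose out of reach is approached as far as the arm can. A call is refused whole if a number of a shift passes 0.05 or a number of a turn 8.59, either way. A call with a gripper value outside its range is refused whole. "hand" is the opening, from 0 (shut) to 1 (fully open), set as the call begins (left out, the last holds). The fingers move at their own pace and stop on an object; "newtons" is the grip in N (left out, the last holds). Time passes only in rows, so rows that do not move let the fingers close. It gives the time, the measured TCP pose, the force and the opening at its end, in the units of the state.
- manip.get_state(): the state, without advancing time (a new reading comes with each control period).
- eyes.get_image(name): name is "side" or "top" or "wrist"; returns the picture (420x560x3 uint8, blue, green, red); there is no depth.
- eyes.calibration(name): a dict with "fx", "fy", "cx", "cy" (pixels), "rvec" (rotation vector, rad) and "tvec" (3), from world to camera coordinates, as OpenCV has them; the wrist camera has in their place "hand_eye" (4x4, takes a point from camera to tool coordinates, whose origin is the TCP and whose axes are the flange's). Camera axes: x right, y down, z forward; pixel columns grow to the right and rows downward; lengths in m; the calibration is good to about 2 mm. A picture is of the moment at which its call begins: read the wrist's pose just before it. calibration takes no time and is no camera call.
- manip.sign_off(): hands the job in, once; it reports no verdict.
The state is a dict: "clock": time; "qpos": joint angles; "qd": joint speeds; "effort": joint torques, N m; "position": TCP position; "ee_rot": TCP orientation; "contact_force": force on the tool from outside, world axes, zero at the start; "moment": the same for the moment, N m; "width": finger opening in m.
Only numpy, scipy, OpenCV 4.12 (cv2) and the standard library are available. Lean on these libraries where they do the work, as an engineer would, in place of code of your own. Each camera call takes 0.05 s, during which the arm holds its last target.

### The job

Get the cam-clamp jig ready for gluing: first push the cross handle with the square bore fully down onto the square steel spindle of the cam and let go of it. Then pick up the long wooden cap rail with the two holes, carry it across clear of the tool tote and the jig's end stops that stand in the way, and hold it level and still about 15 mm above the two dowels of the lower rail, each hole straight over its dowel, without the cap rail ever touching the jig, so that I can brush on glue. Finish while still holding it there, with the handle still fully down on the spindle, and leave everything else on the bench where it is.

Things in the scene. Friction and masses are not known exactly. Their poses are not given: they have to be found in the camera images.
- jig: Fixed grey jig board 220 (x) x 270 (y) x 18 mm; origin under its centre, on the bench, x away from the robot, z up. In mm: lower rail 30 x 180 centred at x 45, top z 48; 12 mm dowels at x 45, y -50 and 50, tops z 66; end stops 50 x 18 at x 45, y -120 and 120, tops z 98, 222 apart inside; fence x 63 to 81, top z 44; pressure pad x -24 to 28, y -60 to 60, top z 37; cam spindle at x -65, y 0.
- dowels (a point): Point midway between the two dowel tops, at their height (66 mm above the bench). Axes as the jig's: the dowels lie 50 mm to either side along y; z up. The cap rail's underside must hover above this point with the rail's long axis along this y.
- spindle (a point): Foot of the upright 14 x 14 mm square steel spindle, on its axis, on the 30 mm round shoulder (40 mm above the bench) where the handle rests. x, y square to its faces, z up. It rises 28 mm from here, the top 3 mm stepped in to 11 mm wide. Its cam (lower, 29 mm radius) turns about z with stiff friction (0.2 N m) and starts up to 40 degrees either way from the jig; no need to turn it.
- handle: Loose steel cross handle, about 220 g: square hub 34 x 34 x 40 mm high, standing upright, with a vertical 16 x 16 mm square bore right through, parallel to its faces, chamfered. Round 12 mm arms along +x and -x, 22 mm above the underside, end in 18 mm balls (114 mm overall). Origin at the centre of the underside, z up. Grip the hub faces across y. Fits the spindle at any quarter turn.
- rail: Cap rail: loose pale wooden bar 180 (x) x 30 (y) x 35 (z) mm, about 100 g, lying on the bench, with two 14 mm holes right through it vertically at x = -50 and +50 mm. Origin at the centre of the underside, x along its length, z up. Either way round is right.
- offcut: Bystander: shorter wooden bar without holes, 110 (x) x 30 x 35 mm; it may lie in either of the two places where the cap rail may lie. Origin at the centre of the underside.
- tape: Bystander: paper tape roll, ring of 90 mm outside and 68 mm inside diameter, 24 mm high; it may lie in either of the two places where the handle may stand. Origin at the centre of the underside.
- tote: Bystander and obstacle: black open tool tote 200 (x) x 90 (y) mm, walls 60 mm high, with a bar handle along x over its middle, top at 126 mm; it stands between the rails and the jig. Origin at the centre of the underside.
- glue: Bystander: white glue bottle, 56 mm diameter, 170 mm high. Origin at the centre of the underside.
- tin: Bystander: steel tin, 84 mm diameter, 100 mm high. Origin at the centre of the underside.
- screwdriver: Bystander: black screwdriver lying at the far edge, handle towards its own -x.
- sander: Bystander: cork sanding block 100 x 60 x 40 mm. Origin at the centre of the underside.

How it is judged:
On the way:
1. the handle sits fully down on the square spindle and has been let go (horizontal distance between handle and spindle below 0.004 m and z of handle in the frame of spindle between -0.004 and 0.004 m and angle between handle's own z axis and vertical below 0.08 rad and contact force between handle and the fingers below 0.2 N), for 0.3 s.
At the end, for the whole second after the job is handed in: Handle on the shoulder (4 mm, 0.08 rad), let go. Fingers hold the cap rail still (under 20 mm/s): underside 4 to 26 mm above the dowel tops, middle within 7 mm of the dowels' middle, along their line and level within 0.09 rad, touching neither jig nor handle (all of step 1 and z of rail in the frame of dowels between 0.004 and 0.026 m and horizontal distance between rail and dowels below 0.007 m and angle between the x axis of rail and the y axis of dowels, either way round below 0.09 rad and angle between rail's own z axis and vertical below 0.09 rad and contact force between rail and the fingers above 1 N and contact force between rail and jig below 0.1 N and contact force between rail and handle below 0.1 N and linear speed of rail below 0.02 m/s); the arm keeps its last pose, push and grip.
It fails at once if the cap rail touches the jig (contact force between rail and jig above 1 N).
It fails at once if a bystander (offcut, tape roll, tote, glue bottle, tin, screwdriver, sanding block) is pushed more than 25 mm (distance of any of offcut, tape, tote, glue, tin, screwdriver, sander from where it was at the start of the episode above 0.025 m).
It also fails if it takes over 58 s, if anything falls off the work surface, if the arm or the gripper's body presses on something with over 40 N, if the wrist force passes 120 N, or if a joint passes its speed limit or range.

## Working session

There is one attempt and no reset: what is moved stays moved. The work goes in short steps, Python scripts to look and compute and a tool call to move; the robot and the scene stay as the last step left them, time stands still between calls to the robot, and variables do not carry over. Pictures are saved under pics/ and viewed, and the job is handed in when it is done.

Besides the shell and the picture viewer there is one more tool, called after "Emit:" as name([rows], argument=value, ...), one row to a line, values as JSON. servo_tool: Moves the arm, as the interface text tells. Its arguments: {"type":"object","properties":{"increments":{"type":"array","items":{"type":"object","properties":{"slide":{"type":"array","items":{"type":"number"}},"spin":{"type":"number"}}}},"hand":{"type":"number"},"newtons":{"type":"number"}},"required":["increments"]}

```bash
ls; mkdir -p pics; python3 - <<'E'
from rig import manip, eyes
import cv2
print(manip.get_state(), manip.tcp_to_grasp)
for n in ["side","top","wrist"]:
    print(n, eyes.calibration(n))
for n in ["side","top"]:
    cv2.imwrite(f"pics/{n}0.png", eyes.get_image(n))
E
```

```text
pics
{'clock': 0.0, 'qpos': array([ 1.19200525e+00,  2.76595205e-01,  1.50611449e+00,  3.21368800e-05,
        1.36069523e+00, -1.21038722e-01]), 'qd': array([ 0.00252539,  0.00213315, -0.00079139,  0.00090471, -0.00057564,
       -0.00221696]), 'effort': array([-3.58070347e-04, -4.16783595e+01, -2.45801997e+01, -1.28295383e-04,
        1.12889148e-02,  4.75936389e-06]), 'position': array([0.14639531, 0.55551792, 0.23044702]), 'ee_rot': array([-2.39330379e-04,  1.28523005e-01,  9.91706114e-01, -8.74097741e-04]), 'contact_force': array([0.31447155, 0.11255735, 0.82926691]), 'moment': array([-0.02723324, -0.05047701,  0.03170292]), 'width': 0.08518557683708548} -0.0187
side {'fx': 519.0167548396957, 'fy': 519.0167548396957, 'cx': 281.14403589989155, 'cy': 205.41427790198878, 'rvec': array([ 2.22728108, -0.34611   ,  0.14025756]), 'tvec': array([-0.53729861,  0.12152582,  1.39566154])}
top {'fx': 384.84063976250116, 'fy': 384.84063976250116, 'cx': 284.82264856963076, 'cy': 212.48083770185497, 'rvec': array([ 2.22320015, -2.18136756,  0.06823765]), 'tvec': array([-0.07624978,  0.52266314,  1.0258645 ])}
wrist {'fx': 304.04269679835613, 'fy': 304.04269679835613, 'cx': 278.57225195250743, 'cy': 207.71943801392524, 'hand_eye': array([[ 6.17826949e-04, -9.66075686e-01, -2.58258374e-01,
         6.40264434e-02],
       [ 9.99998234e-01,  1.38470837e-04,  1.87429566e-03,
         6.69828740e-04],
       [-1.77495021e-03, -2.58259076e-01,  9.66074065e-01,
        -1.43128405e-01],
       [ 0.00000000e+00,  0.00000000e+00,  0.00000000e+00,
         1.00000000e+00]])}
```

View pics/side0.png

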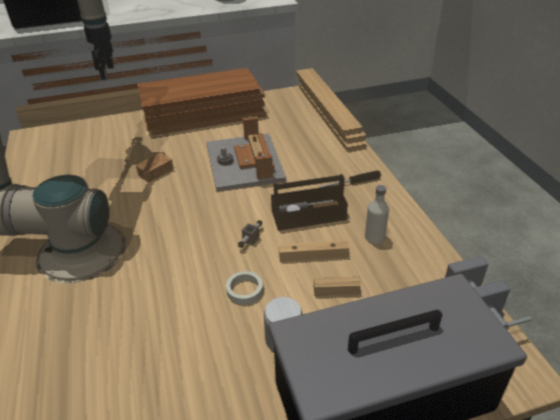

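View pics/top0.png

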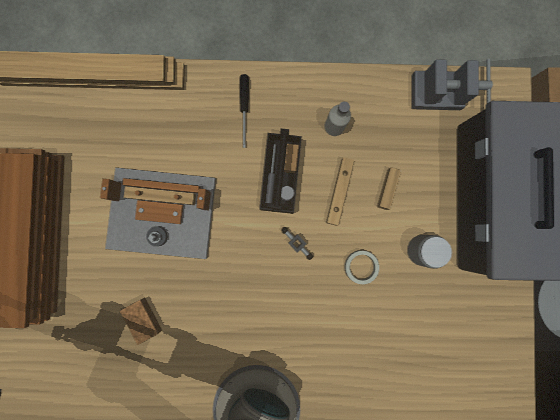

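```bash
cat > h.py <<'E'
import numpy as np, cv2
from scipy.spatial.transform import Rotation as R
from rig import manip, eyes
def cam(n, st=None):
    c=eyes.calibration(n)
    K=np.array([[c['fx'],0,c['cx']],[0,c['fy'],c['cy']],[0,0,1]])
    if n=='wrist':
        st=st or manip.get_state()
        q=st['ee_rot']; T=np.eye(4); T[:3,:3]=R.from_quat([q[1],q[2],q[3],q[0]]).as_matrix(); T[:3,3]=st['position']
        W=T@c['hand_eye']; Rc=W[:3,:3]; o=W[:3,3]
    else:
        Rm=cv2.Rodrigues(c['rvec'])[0]; Rc=Rm.T; o=-Rm.T@c['tvec']
    return K,Rc,o
def ray(C,uv):
    K,Rc,o=C; d=Rc@np.linalg.solve(K,[uv[0],uv[1],1]); return o,d/np.linalg.norm(d)
def onz(C,uv,z):
    o,d=ray(C,uv); return o+d*(z-o[2])/d[2]
def proj(C,p):
    K,Rc,o=C; v=K@(Rc.T@(np.asarray(p,float)-o)); return v[:2]/v[2]
def tri(obs):
    A=np.zeros((3,3));b=np.zeros(3)
    for C,uv in obs:
        o,d=ray(C,uv);P=np.eye(3)-np.outer(d,d);A+=P;b+=P@o
    p=np.linalg.solve(A,b)
    res=[np.linalg.norm(proj(C,p)-uv) for C,uv in obs]
    return p,res
def yaw(st=None):
    st=st or manip.get_state();q=st['ee_rot'];M=R.from_quat([q[1],q[2],q[3],q[0]]).as_matrix()
    return M
E
python3 - <<'E'
from h import *
for n in ['top','side']:
    C=cam(n); print(n,C[2],proj(C,manip.get_state()['position']),proj(C,[0,0,0]))
def crop(n,x,y,w,h,s,o):
    im=cv2.imread(f'pics/{n}0.png')[y:y+h,x:x+w]; cv2.imwrite(o,cv2.resize(im,None,fx=s,fy=s,interpolation=cv2.INTER_CUBIC))
crop('top',90,90,330,220,2.4,'pics/topc.png'); crop('side',130,110,280,200,2.8,'pics/sidec.png')
E
```

```text
top [ 0.47246687 -0.05386928  1.05131437] [-17.71487811 383.74403217] [256.2184656  408.55158216]
side [ 0.232441  -1.1280628  0.9616522] [108.22824014  77.55929824] [ 81.33414311 250.60713855]
```

View pics/topc.png

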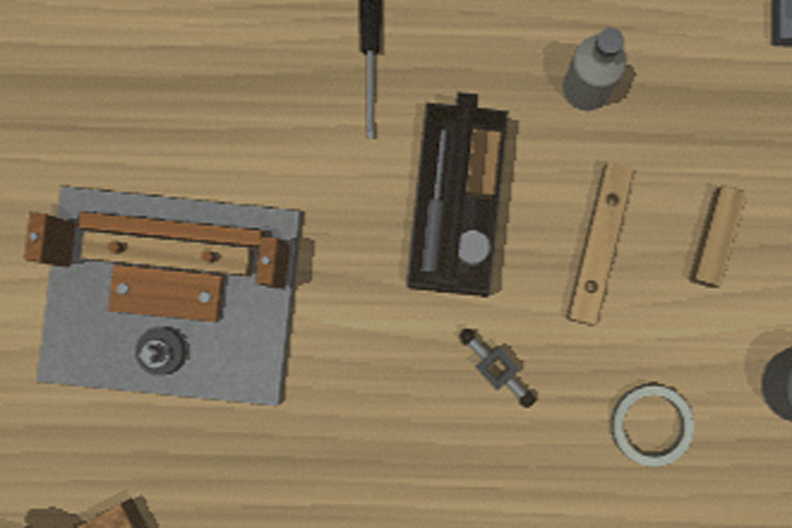

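View pics/sidec.png

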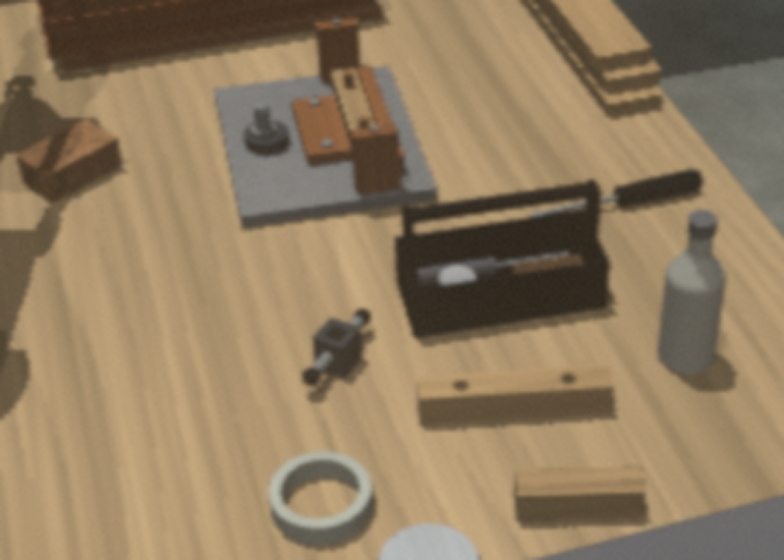

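```bash
python3 - <<'E'
from h import *
T,S=cam('top'),cam('side')
a=lambda x,y:(x/2.4+90,y/2.4+90); b=lambda x,y:(x/2.8+130,y/2.8+110)
for n,t,s,z in [('hub',a(498,366),b(337,332),.04),('holeF',a(612,199),b(568,378),.035),('holeN',a(590,287),b(461,384),.035),
 ('dowL',a(119,246),b(351,82),.066),('dowR',a(211,257),b(363,124),.066),('spin',a(160,350),b(262,110),.068)]:
    print(n,tri([(T,t),(S,s)]),onz(T,t,z),onz(S,s,z))
for p in [a(468,336),a(529,399)]: print('ball',onz(T,p,.022))
print('tote handle', [onz(T,a(*p),.126).round(3) for p in [(467,95),(452,285)]])
E
```

```text
hub (array([ 0.44503556, -0.10082861,  0.03971022]), [np.float64(0.1985821876887714), np.float64(0.1940448130956029)]) [ 0.44453615 -0.10070249  0.04      ] [ 0.44547373 -0.10127431  0.04      ]
holeF (array([ 0.63273603, -0.2247245 ,  0.03444578]), [np.float64(0.43540444726054955), np.float64(0.44507460902861623)]) [ 0.63151863 -0.2243297   0.035     ] [ 0.63368649 -0.22531939  0.035     ]
holeN (array([ 0.53522737, -0.20156566,  0.03491186]), [np.float64(0.7673865075221639), np.float64(0.7870838333137864)]) [ 0.53324104 -0.2010628   0.035     ] [ 0.5372292  -0.20193226  0.035     ]
dowL (array([0.56826266, 0.31079034, 0.053834  ]), [np.float64(0.6836414329483617), np.float64(0.5347562474161435)]) [0.5653891  0.30672379 0.066     ] [0.56547044 0.29114985 0.066     ]
dowR (array([0.55678196, 0.21014413, 0.05985495]), [np.float64(0.27525539439492713), np.float64(0.2248569881545041)]) [0.55557136 0.20865913 0.066     ] [0.55526394 0.200894   0.066     ]
spin (array([0.45426236, 0.25825663, 0.07049146]), [np.float64(0.5815017606940173), np.float64(0.46348660454728974)]) [0.45564341 0.2587066  0.068     ] [0.45348692 0.26262545 0.068     ]
ball [ 0.47673652 -0.06755499  0.022     ]
ball [ 0.40812123 -0.13659961  0.022     ]
tote handle [array([ 0.72 , -0.061,  0.126]), array([ 0.527, -0.049,  0.126])]
```

```bash
cat >> h.py <<'E'
def jaw(st=None):
    M=yaw(st); return np.degrees(np.arctan2(M[1,1],M[0,1]))
def plan(target,jawt,n,st=None,start=None):
    """rows from current measured pose to target (xyz, jaw deg)"""
    st=st or manip.get_state()
    p=np.array(start[:3] if start is not None else st['position']); j=start[3] if start is not None else jaw(st)
    d=(np.array(target)-p)/n; dj=((jawt-j+180)%360-180)/n if abs(jawt-j)>180 else (jawt-j)/n
    for i in range(n):
        a=np.radians(j+dj*i); y=np.array([np.cos(a),np.sin(a),0]); x=np.array([-np.sin(a),np.cos(a),0])
        print([round(float(d@x),4),round(float(d@y),4),round(float(-d[2]),4)],'spin',round(-dj,2))
E
python3 - <<'E'
from h import *
M=yaw(); print(M.round(3),jaw())
plan([.455,.259,.18],-5,12)
E
```

```text
[[-0.967  0.255 -0.001]
 [ 0.255  0.967 -0.002]
 [ 0.    -0.002 -1.   ]] 75.231675381895
[-0.0312, -0.0173, 0.0042] spin 6.69
[-0.033, -0.0136, 0.0042] spin 6.69
[-0.0343, -0.0097, 0.0042] spin 6.69
[-0.0352, -0.0056, 0.0042] spin 6.69
[-0.0356, -0.0015, 0.0042] spin 6.69
[-0.0356, 0.0027, 0.0042] spin 6.69
[-0.035, 0.0068, 0.0042] spin 6.69
[-0.034, 0.0108, 0.0042] spin 6.69
[-0.0325, 0.0147, 0.0042] spin 6.69
[-0.0305, 0.0184, 0.0042] spin 6.69
[-0.0282, 0.0218, 0.0042] spin 6.69
[-0.0255, 0.025, 0.0042] spin 6.69
```

Emit:
servo_tool([
  {"slide": [-0.031, -0.017, 0.004], "spin": 6.7},
  {"slide": [-0.033, -0.014, 0.004], "spin": 6.7},
  {"slide": [-0.034, -0.01, 0.004], "spin": 6.7},
  {"slide": [-0.035, -0.006, 0.004], "spin": 6.7},
  {"slide": [-0.036, -0.002, 0.004], "spin": 6.7},
  {"slide": [-0.036, 0.003, 0.004], "spin": 6.7},
  {"slide": [-0.035, 0.007, 0.004], "spin": 6.7},
  {"slide": [-0.034, 0.011, 0.004], "spin": 6.7},
])

```text
clock: 0.9
position: [0.3525, 0.3559, 0.1989]
ee_rot: [-0.0, 0.564, 0.826, -0.0]
contact_force: [0.7, 0.6, 0.3]
width: 0.0851
```

Emit:
servo_tool([
  {"slide": [-0.032, 0.015, 0.004], "spin": 6.7},
  {"slide": [-0.03, 0.018, 0.004], "spin": 6.7},
  {"slide": [-0.028, 0.022, 0.004], "spin": 6.7},
  {"slide": [-0.026, 0.025, 0.004], "spin": 6.7},
  {"slide": [0, 0, 0], "spin": 0},
  {"slide": [0, 0, 0], "spin": 0},
  {"slide": [0, 0, 0], "spin": 0},
])

```text
clock: 1.6
position: [0.4533, 0.2592, 0.1831]
ee_rot: [-0.0, 0.738, 0.675, -0.0]
contact_force: [0.4, -0.1, -0.1]
width: 0.0855
```

```bash
cat > shot.py <<'E'
import sys; from h import *
st=manip.get_state(); im=eyes.get_image('wrist'); n=sys.argv[1]
cv2.imwrite(f'pics/{n}.png',im); np.save(f'pics/{n}.npy',{'position':st['position'],'ee_rot':st['ee_rot']},allow_pickle=True)
print(st['clock'],st['position'].round(4),'jaw',round(jaw(st),2),'q',st['qpos'].round(2),'F',st['contact_force'].round(1),st['width'])
E
python3 shot.py w1
```

```text
1.6 [0.4533 0.2592 0.1831] jaw -5.11 q [0.39 0.23 1.69 0.   1.22 0.47] F [ 0.4 -0.1 -0.1] 0.08552744394772219
```

View pics/w1.png

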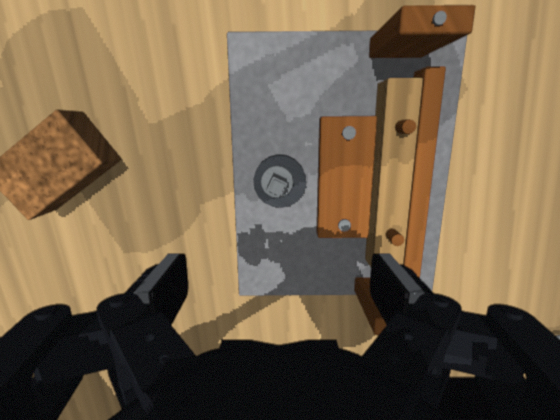

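```bash
python3 - <<'E'
import cv2
im=cv2.imread('pics/w1.png')[145:220,240:320]; cv2.imwrite('pics/w1c.png',cv2.resize(im,None,fx=8,fy=8,interpolation=cv2.INTER_CUBIC))
E
```

```text
(no output)
```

View pics/w1c.png

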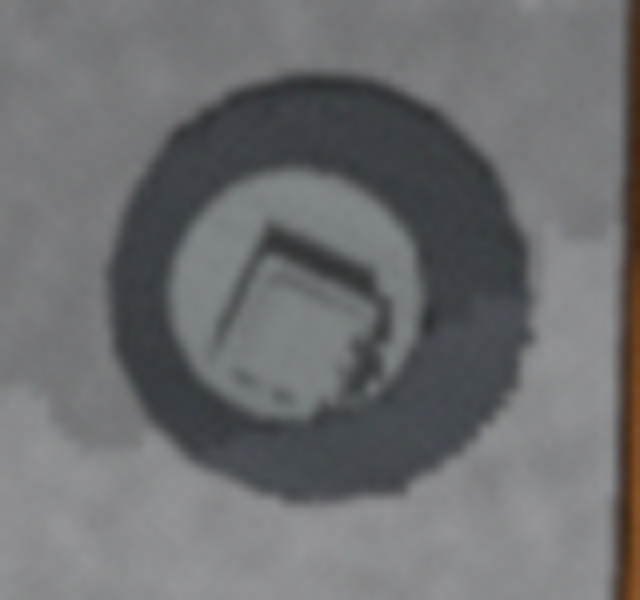

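```bash
python3 - <<'E'
from h import *
st=np.load('pics/w1.npy',allow_pickle=True).item(); C=cam('wrist',st)
c=lambda x,y:(x/8+240-.44,y/8+145-.44)
sh=onz(C,c(296,293),.04); tp=onz(C,c(297,330),.065); print('shoulder',sh,'top',tp)
q=[onz(C,c(*p),.065) for p in [(265,250),(378,300),(330,410),(215,360)]]
for i in range(4):
    e=q[(i+1)%4]-q[i]; print(np.linalg.norm(e),np.degrees(np.arctan2(e[1],e[0])))
print('dow?',[onz(C,p,.066) for p in [(406,126),(396,238)]])
T,S=cam('top'),cam('side')
d1=tri([(C,(406.5,126)),(T,(119/2.4+90,246/2.4+90)),]);d2=tri([(C,(396,238)),(T,(211/2.4+90,257/2.4+90))]);print(d1,d2)
print(proj(T,onz(C,(406.5,126),.066)))
# finding gray blob stats
E
```

```text
shoulder [0.4540094 0.2750108 0.04     ] top [0.45433074 0.27525829 0.065     ]
0.013419832023705133 -29.122375017358607
0.01330038528909134 -118.06284016408493
0.013779887602385752 150.95447370934048
0.01331708247737782 60.38670542381224
dow? [array([0.56530598, 0.31598316, 0.066     ]), array([0.55808209, 0.21788996, 0.066     ])]
(array([0.56894031, 0.31384699, 0.05189292]), [np.float64(3.6251797027936834), np.float64(1.1317873634092297)]) (array([0.55913803, 0.21270715, 0.05558995]), [np.float64(3.2411428557047346), np.float64(1.1424357094733608)])
[135.96658034 192.30038269]
```

```bash
python3 - <<'E'
from h import *
im=cv2.imread('pics/top0.png')[160:265,98:223]; im=cv2.resize(im,None,fx=6,fy=6,interpolation=cv2.INTER_CUBIC)
T=cam('top')
for p,col in [((.4543,.2752,.065),(0,0,255)),((.4543,.2752,.04),(0,255,0)),((.5653,.316,.066),(255,0,0)),((.558,.2179,.066),(255,0,0))]:
    u=(proj(T,p)-[98,160])*6; cv2.circle(im,tuple(int(v) for v in u),4,col,1)
cv2.imwrite('pics/topj.png',im)
im=cv2.imread('pics/w1.png')[90:260,340:460]; cv2.imwrite('pics/w1d.png',cv2.resize(im,None,fx=3.5,fy=3.5,interpolation=cv2.INTER_CUBIC))
E
```

```text
(no output)
```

View pics/topj.png

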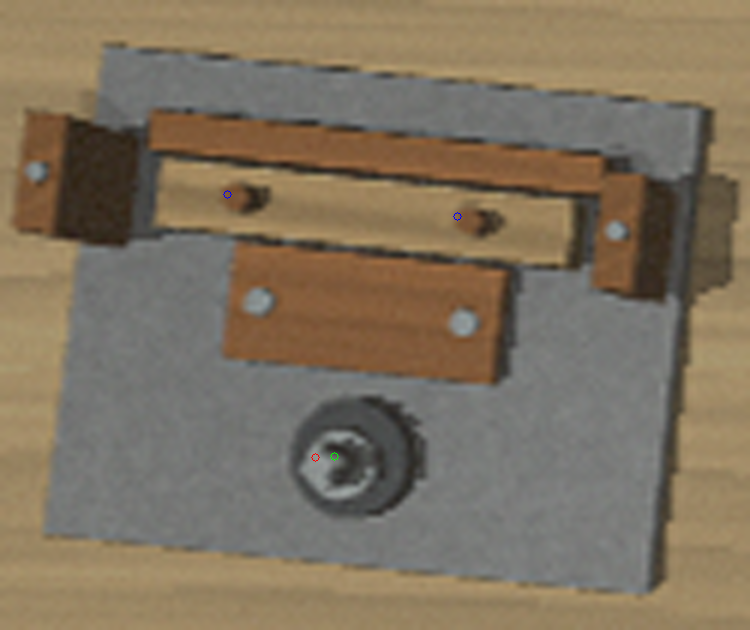

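View pics/w1d.png

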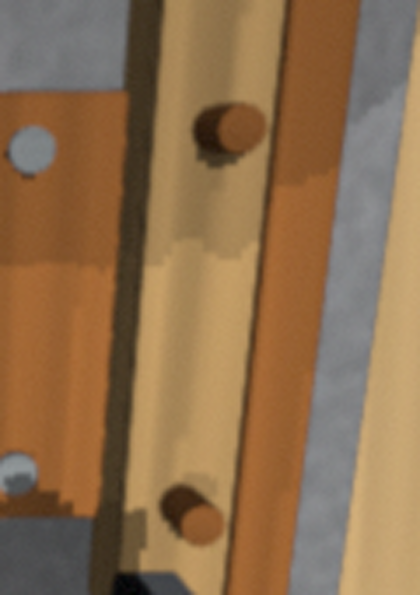

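Emit:
servo_tool([
  {"spin": 8.5},
  {"spin": 8.5},
  {"spin": 8.5},
  {"spin": 8.5},
  {"spin": 8.5},
  {"spin": 8.5},
  {"spin": 8.5},
  {"spin": 8.5},
])

```text
$.increments[0]: bad value
```

Emit:
servo_tool([
  {"spin": 8.5},
  {"spin": 8.5},
  {"spin": 5},
  {"spin": 0},
  {"spin": 0},
  {"spin": 0},
])

```text
$.increments[0]: bad value
```

```bash
python3 shot.py w2; python3 - <<'E'
import cv2
im=cv2.imread('pics/w2.png')[125:250,200:360]; cv2.imwrite('pics/w2c.png',cv2.resize(im,None,fx=4.8,fy=4.8,interpolation=cv2.INTER_CUBIC))
E
```

```text
1.65 [0.4532 0.2594 0.1833] jaw -5.08 q [0.39 0.23 1.69 0.   1.22 0.47] F [-0.5  0.   0.4] 0.08524242831271604
```

View pics/w2.png

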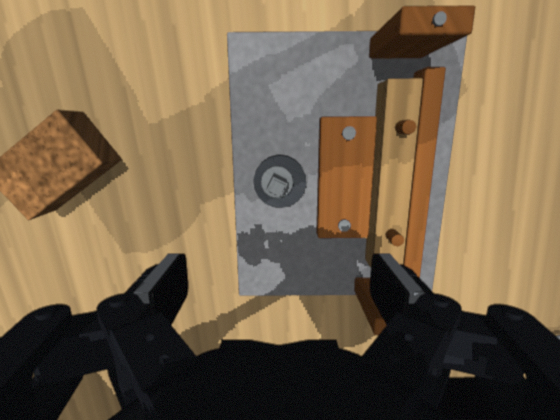

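View pics/w2c.png

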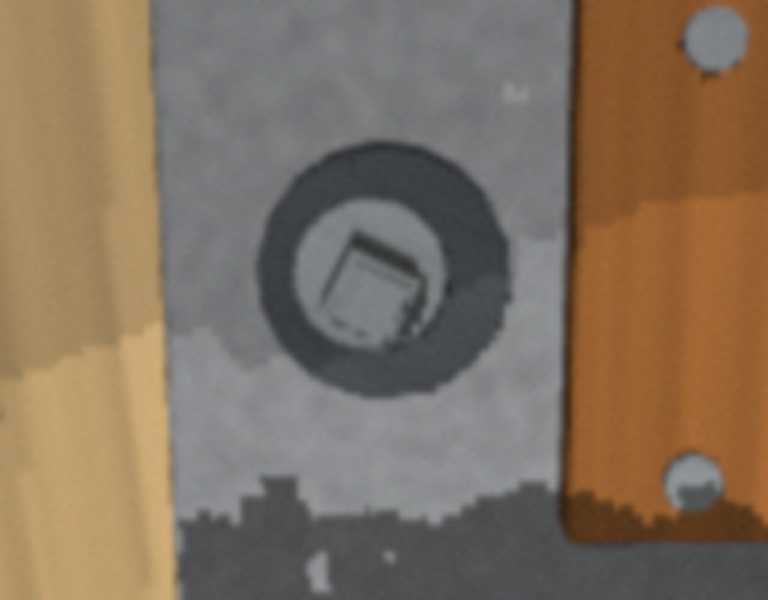

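Emit:
servo_tool([
  {"slide": [0, 0, 0], "spin": 8.5},
  {"slide": [0, 0, 0], "spin": 8.5},
  {"slide": [0, 0, 0], "spin": 8.5},
  {"slide": [0, 0, 0], "spin": 8.5},
  {"slide": [0, 0, 0], "spin": 8.5},
  {"slide": [0, 0, 0], "spin": 8.5},
  {"slide": [0, 0, 0], "spin": 8.5},
  {"slide": [0, 0, 0], "spin": 8.5},
])

```text
clock: 2.5
position: [0.4533, 0.2597, 0.1836]
ee_rot: [-0.0, 0.99, 0.144, 0.0]
contact_force: [-0.5, -0.2, 0.5]
width: 0.0852
```

Emit:
servo_tool([
  {"slide": [0, 0, 0], "spin": 8.5},
  {"slide": [0, 0, 0], "spin": 8.5},
  {"slide": [0, 0, 0], "spin": 5},
  {"slide": [0, 0, 0], "spin": 0},
  {"slide": [0, 0, 0], "spin": 0},
  {"slide": [0, 0, 0], "spin": 0},
])

```text
clock: 3.1
position: [0.4538, 0.2591, 0.1834]
ee_rot: [-0.0, 0.999, -0.044, 0.0]
contact_force: [-0.5, -0.0, -1.1]
width: 0.0856
```

```bash
python3 shot.py w3; python3 - <<'E'
import cv2
im=cv2.imread('pics/w3.png')[125:250,200:360]; cv2.imwrite('pics/w3c.png',cv2.resize(im,None,fx=4.8,fy=4.8,interpolation=cv2.INTER_CUBIC))
E
```

```text
3.1 [0.4538 0.2591 0.1834] jaw -95.05 q [0.39 0.23 1.69 0.   1.22 2.04] F [-0.5 -0.  -1.1] 0.08564839985881664
```

View pics/w3.png

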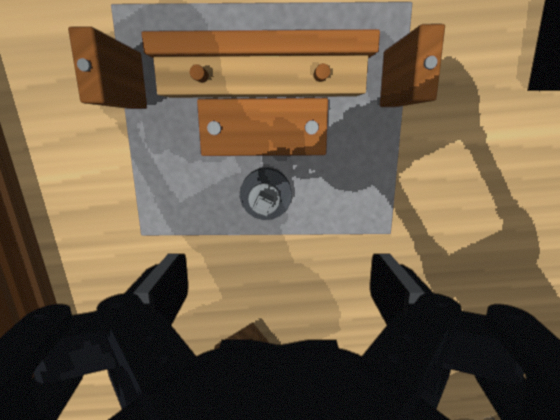

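View pics/w3c.png

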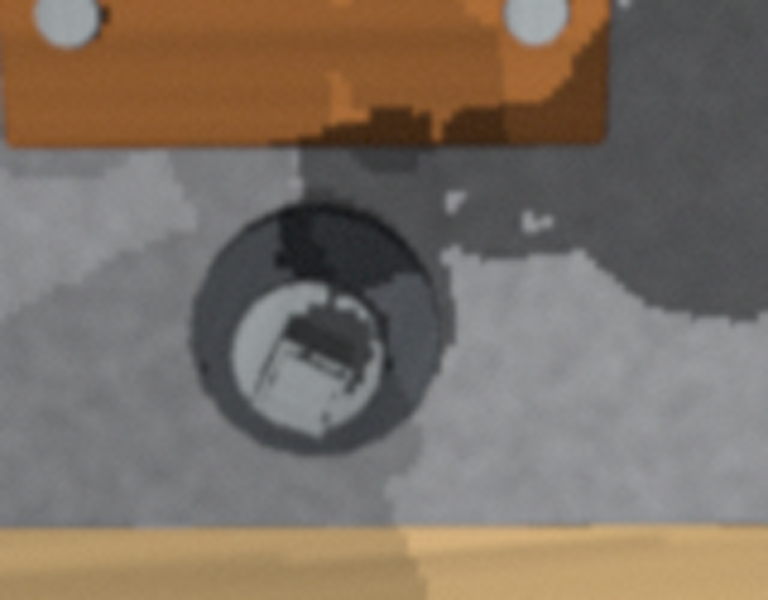

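```bash
python3 - <<'E'
from h import *
L=lambda n: cam('wrist',np.load(f'pics/{n}.npy',allow_pickle=True).item())
a,b=L('w2'),L('w3'); c=lambda x,y:((x+.5)/4.8-.5+200,(y+.5)/4.8-.5+125)
print('shoulder',onz(a,c(370,275),.04),onz(b,c(309,359),.04),tri([(a,c(370,275)),(b,c(309,359))]))
print('top',onz(a,c(370,296),.065),onz(b,c(304,391),.065),tri([(a,c(370,296)),(b,c(304,391))]))
for n,x0,y0,w,h in [('w2',380,105,50,150),('w3',170,40,180,60)]:
    im=cv2.imread(f'pics/{n}.png')[y0:y0+h,x0:x0+w]; s=4; cv2.imwrite(f'pics/{n}d.png',cv2.resize(im,None,fx=s,fy=s,interpolation=cv2.INTER_CUBIC))
E
```

```text
shoulder [0.45180148 0.27506972 0.04      ] [0.45346786 0.27427482 0.04      ] (array([0.45196533, 0.27440778, 0.03484094]), [np.float64(0.3921287348816965), np.float64(0.3857754892588786)])
top [0.45206568 0.27563992 0.065     ] [0.45331203 0.27400618 0.065     ] (array([0.45187411, 0.27449235, 0.05920822]), [np.float64(0.0628587173502717), np.float64(0.06173738793285837)])
```

View pics/w2d.png

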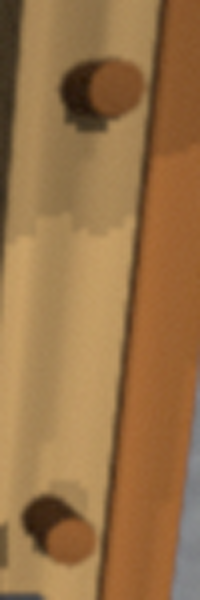

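View pics/w3d.png

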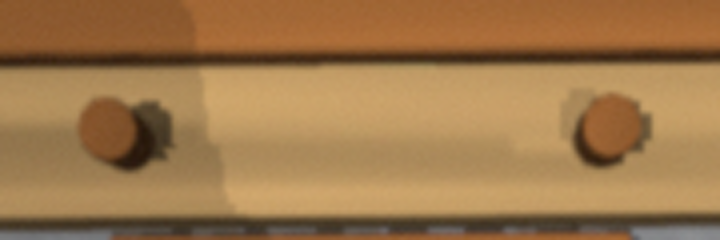

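```bash
python3 - <<'E'
from h import *
L=lambda n: cam('wrist',np.load(f'pics/{n}.npy',allow_pickle=True).item())
a,b=L('w2'),L('w3'); s=lambda x,y,x0,y0:((x+.5)/4-.5+x0,(y+.5)/4-.5+y0)
A=[s(117,88,380,105),s(70,541,380,105)]; B=[s(108,127,170,40),s(612,125,170,40)]
# match: w2 first (up in image = tool +x = world +y)
P=[]
for i in range(2):
    print(onz(a,A[i],.066),onz(b,B[i],.066),tri([(a,A[i]),(b,B[i])]))
    P.append((onz(a,A[i],.066)+onz(b,B[i],.066))/2)
m=(P[0]+P[1])/2; d=P[0]-P[1]; t=np.arctan2(d[1],d[0]); print(m,np.linalg.norm(d),np.degrees(t))
print('spindle pred', m+np.array([np.cos(t-np.pi/2),np.sin(t-np.pi/2),0])*-.110)
plan([.445,-.101,.16],-45,9)
E
```

```text
[0.56544678 0.31616493 0.066     ] [0.56790627 0.31517867 0.066     ] (array([0.56860958, 0.31629271, 0.0595395 ]), [np.float64(0.8000592201288805), np.float64(0.8347938555055874)])
[0.55699964 0.21678634 0.066     ] [0.55951468 0.21572687 0.066     ] (array([0.56005308, 0.21433756, 0.05920126]), [np.float64(0.6895806480012728), np.float64(0.7941643521799602)])
[0.56246684 0.2659642  0.066     ] 0.0997710718840144 85.15923118967038
spindle pred [0.4528592  0.27524676 0.066     ]
[0.0025, 0.0399, 0.0026] spin -5.56
[-0.0013, 0.04, 0.0026] spin -5.56
[-0.0052, 0.0397, 0.0026] spin -5.56
[-0.009, 0.039, 0.0026] spin -5.56
[-0.0128, 0.0379, 0.0026] spin -5.56
[-0.0164, 0.0365, 0.0026] spin -5.56
[-0.0198, 0.0347, 0.0026] spin -5.56
[-0.0231, 0.0327, 0.0026] spin -5.56
[-0.0262, 0.0303, 0.0026] spin -5.56
```

Emit:
servo_tool([
  {"slide": [0.002, 0.04, 0], "spin": -5.6},
  {"slide": [-0.001, 0.04, 0], "spin": -5.6},
  {"slide": [-0.005, 0.04, 0], "spin": -5.6},
  {"slide": [-0.009, 0.039, 0], "spin": -5.6},
  {"slide": [-0.013, 0.038, 0], "spin": -5.6},
  {"slide": [-0.016, 0.036, 0], "spin": -5.6},
  {"slide": [-0.02, 0.035, 0], "spin": -5.6},
  {"slide": [-0.023, 0.033, 0], "spin": -5.6},
])

```text
clock: 3.95
position: [0.4464, -0.0632, 0.1835]
ee_rot: [0.0, 0.94, 0.341, 0.0]
contact_force: [1.0, -0.1, -0.9]
width: 0.0851
```

Emit:
servo_tool([
  {"slide": [-0.026, 0.03, 0.005], "spin": -5.6},
  {"slide": [0, 0, 0.01], "spin": 0},
  {"slide": [0, 0, 0], "spin": 0},
  {"slide": [0, 0, 0], "spin": 0},
  {"slide": [0, 0, 0], "spin": 0},
])

```text
clock: 4.45
position: [0.4459, -0.1001, 0.1685]
ee_rot: [-0.0, 0.923, 0.385, 0.0]
contact_force: [0.5, 0.3, 0.2]
width: 0.0853
```

```bash
python3 shot.py w4; python3 - <<'E'
import cv2
im=cv2.imread('pics/w4.png')[110:260,190:370]; cv2.imwrite('pics/w4c.png',cv2.resize(im,None,fx=4,fy=4,interpolation=cv2.INTER_CUBIC))
E
```

```text
4.45 [ 0.4459 -0.1001  0.1685] jaw -44.68 q [-0.37  0.15  1.84  0.    1.15  0.41] F [0.5 0.3 0.2] 0.08532547974489856
```

View pics/w4.png

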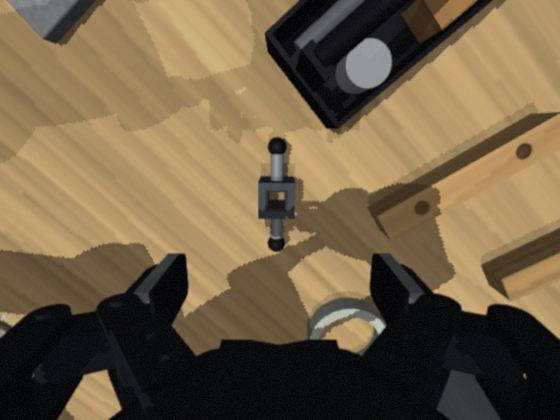

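View pics/w4c.png

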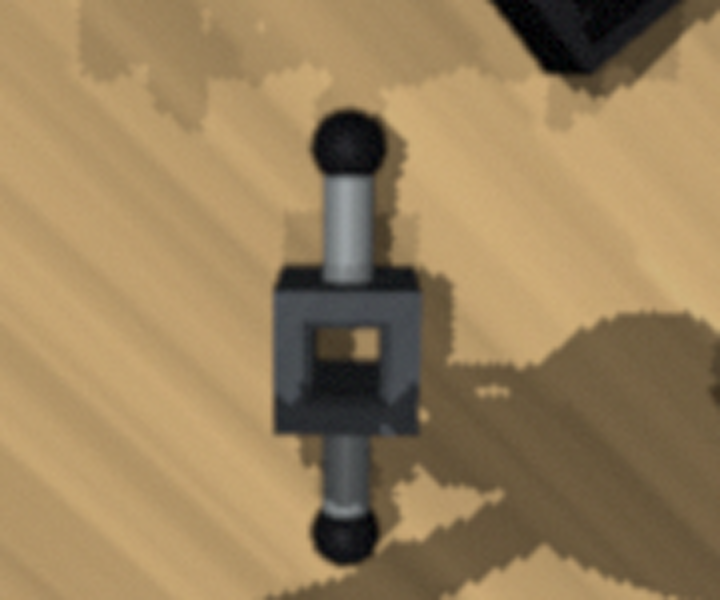

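```bash
python3 - <<'E'
from h import *
st=np.load('pics/w4.npy',allow_pickle=True).item();C=cam('wrist',st); c=lambda x,y:((x+.5)/4-.5+190,(y+.5)/4-.5+110)
h=onz(C,c(347.5,361),.04); print('hub',h)
q=[onz(C,c(*p),.04) for p in [(275,290),(420,290),(418,433),(277,433)]]
for i in range(4): e=q[(i+1)%4]-q[i]; print(np.linalg.norm(e),np.degrees(np.arctan2(e[1],e[0])))
b1,b2=onz(C,c(349,144),.022),onz(C,c(345,535),.022);e=b1-b2; print('arm',b1,b2,np.linalg.norm(e),np.degrees(np.arctan2(e[1],e[0])),(b1+b2)/2)
M=yaw(); d=h-st['position']; d[2]=.012-st['position'][2]; print('tool delta',M.T@d)
z35=[onz(C,p,.035) for p in [(422,208),(523,151)]]; print('holes',z35)
T=cam('top'); print('tri hub',tri([(C,c(347.5,361)),(T,(498/2.4+90,366/2.4+90))]))
E
```

```text
hub [ 0.44607215 -0.09792191  0.04      ]
0.032778283919767046 -44.63289345171689
0.033743629582486556 -134.66079332179726
0.03287847108152875 135.37598612067765
0.03374892249926309 45.16912289268744
arm [ 0.47989654 -0.06409381  0.022     ] [ 0.41048532 -0.13272227  0.022     ] 0.09761035953333479 44.67510687197987 [ 0.44519093 -0.09840804  0.022     ]
tool delta [ 0.001631   -0.00147233  0.15648727]
holes [array([ 0.53712541, -0.20051677,  0.035     ]), array([ 0.63409455, -0.22195363,  0.035     ])]
tri hub (array([ 0.44372594, -0.10096176,  0.02429417]), [np.float64(0.6183380114361295), np.float64(0.22557444092194515)])
```

Emit:
servo_tool([
  {"slide": [0.001, -0.001, 0.04], "spin": 0},
  {"slide": [0, 0, 0.04], "spin": 0},
  {"slide": [0, 0, 0.04], "spin": 0},
  {"slide": [0, 0, 0.025], "spin": 0},
  {"slide": [0, 0, 0.013], "spin": 0},
  {"slide": [0, 0, 0], "spin": 0},
  {"slide": [0, 0, 0], "spin": 0},
])

```text
clock: 5.2
position: [0.4464, -0.0995, 0.0107]
ee_rot: [0.0, 0.923, 0.385, 0.0]
contact_force: [-0.6, 0.1, 0.1]
width: 0.0857
```

Emit:
servo_tool([
  {"slide": [0, 0, 0], "spin": 0},
  {"slide": [0, 0, 0], "spin": 0},
  {"slide": [0, 0, 0], "spin": 0},
  {"slide": [0, 0, 0], "spin": 0},
  {"slide": [0, 0, 0], "spin": 0},
  {"slide": [0, 0, 0], "spin": 0},
  {"slide": [0, 0, 0], "spin": 0},
  {"slide": [0, 0, 0], "spin": 0},
], hand=0.2, newtons=40)

```text
clock: 6.0
position: [0.4459, -0.0999, 0.011]
ee_rot: [0.0, 0.923, 0.384, 0.0]
contact_force: [-1.0, 1.5, 6.0]
width: 0.0332
```

Emit:
servo_tool([
  {"slide": [0, 0, -0.01], "spin": 0},
  {"slide": [0, 0, -0.03], "spin": 0},
  {"slide": [0, 0, -0.03], "spin": 0},
  {"slide": [0, 0, -0.03], "spin": 0},
  {"slide": [0, 0, 0], "spin": 0},
  {"slide": [0, 0, 0], "spin": 0},
])

```text
clock: 6.6
position: [0.4457, -0.1, 0.1106]
ee_rot: [0.0, 0.923, 0.384, 0.0]
contact_force: [1.0, -0.7, -2.3]
width: 0.0329
```

```bash
python3 shot.py w5; python3 - <<'E'
from h import *
im=cv2.imread('pics/w5.png')[150:340,180:380]; cv2.imwrite('pics/w5c.png',cv2.resize(im,None,fx=3.1,fy=3.1,interpolation=cv2.INTER_CUBIC))
plan([.4528,.275,.111],-29,11)
E
```

```text
6.6 [ 0.4457 -0.1     0.1106] jaw -44.78 q [-0.37  0.21  1.93  0.    1.    0.41] F [ 1.  -0.7 -2.3] 0.032871207267559197
[0.0247, -0.0235, -0.0001] spin -1.43
[0.0253, -0.0228, -0.0001] spin -1.43
[0.0258, -0.0222, -0.0001] spin -1.43
[0.0264, -0.0216, -0.0001] spin -1.43
[0.0269, -0.0209, -0.0001] spin -1.43
[0.0274, -0.0202, -0.0001] spin -1.43
[0.0279, -0.0195, -0.0001] spin -1.43
[0.0284, -0.0188, -0.0001] spin -1.43
[0.0289, -0.0181, -0.0001] spin -1.43
[0.0293, -0.0174, -0.0001] spin -1.43
[0.0297, -0.0166, -0.0001] spin -1.43
```

View pics/w5c.png

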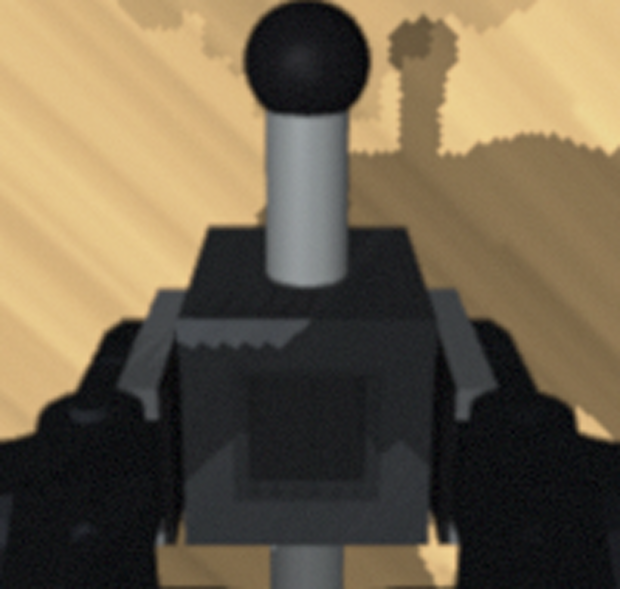

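```bash
python3 - <<'E'
from h import *
st=np.load('pics/w5.npy',allow_pickle=True).item();C=cam('wrist',st); c=lambda x,y:((x+.5)/3.1-.5+180,(y+.5)/3.1-.5+150)
M=yaw(st)
for z in (.136,.140):
  q=np.array([M.T@(onz(C,c(*p),z)-st['position']) for p in [(178,320),(440,320),(427,545),(188,545)]]); print(q.round(4), q.mean(0).round(4))
E
```

```text
[[ 0.0156 -0.0167 -0.0254]
 [ 0.0156  0.0186 -0.0253]
 [-0.0193  0.018  -0.0253]
 [-0.0193 -0.0164 -0.0254]] [-0.0018  0.0009 -0.0254]
[[ 0.0173 -0.0161 -0.0294]
 [ 0.0174  0.018  -0.0293]
 [-0.0164  0.0174 -0.0293]
 [-0.0164 -0.0159 -0.0294]] [ 0.0005  0.0009 -0.0293]
```

Emit:
servo_tool([
  {"slide": [0.025, -0.023, 0], "spin": -1.5},
  {"slide": [0.025, -0.023, 0], "spin": -1.5},
  {"slide": [0.026, -0.022, 0], "spin": -1.5},
  {"slide": [0.026, -0.022, 0], "spin": -1.5},
  {"slide": [0.027, -0.021, 0], "spin": -1.5},
  {"slide": [0.027, -0.02, 0], "spin": -1.5},
  {"slide": [0.028, -0.02, 0], "spin": -1.5},
  {"slide": [0.028, -0.019, 0], "spin": -1.5},
])

```text
clock: 7.45
position: [0.4479, 0.1732, 0.1084]
ee_rot: [-0.001, 0.878, 0.479, -0.002]
contact_force: [1.1, -0.5, -2.4]
width: 0.0332
```

Emit:
servo_tool([
  {"slide": [0.029, -0.018, 0], "spin": -1.5},
  {"slide": [0.029, -0.017, 0], "spin": -1.5},
  {"slide": [0.02, -0.011, 0], "spin": -0.8},
  {"slide": [0, 0, 0], "spin": 0},
  {"slide": [0, 0, 0], "spin": 0},
  {"slide": [0, 0, 0], "spin": 0},
])

```text
clock: 8.05
position: [0.4501, 0.2615, 0.1092]
ee_rot: [0.0, 0.862, 0.508, -0.002]
contact_force: [-0.3, -1.0, -2.8]
width: 0.0333
```

```bash
python3 shot.py w6; 
```

```text
8.05 [0.4501 0.2615 0.1092] jaw -29.0 q [ 0.39  0.3   1.8  -0.    1.04  0.9 ] F [-0.3 -1.  -2.8] 0.03325104696560832
```

View pics/w6.png

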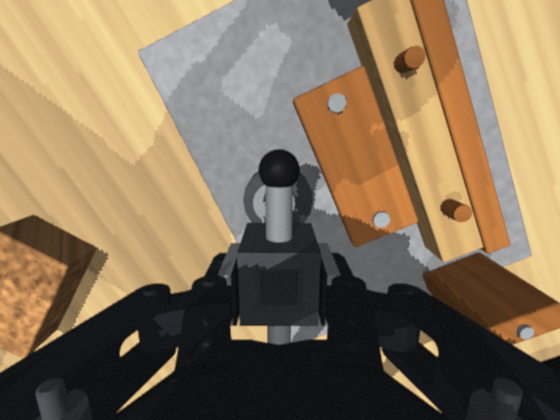

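Emit:
servo_tool([
  {"slide": [0.013, -0.004, 0.01], "spin": 0},
  {"slide": [0, 0, 0.015], "spin": 0},
  {"slide": [0, 0, 0.005], "spin": 0},
  {"slide": [0, 0, 0], "spin": 0},
  {"slide": [0, 0, 0], "spin": 0},
])

```text
clock: 8.6
position: [0.454, 0.276, 0.0803]
ee_rot: [-0.0, 0.862, 0.508, 0.0]
contact_force: [0.6, -0.5, -2.3]
width: 0.0334
```

```bash
python3 shot.py w7; 
```

```text
8.6 [0.454  0.276  0.0803] jaw -28.99 q [0.42 0.34 1.82 0.   0.98 0.92] F [ 0.6 -0.5 -2.3] 0.033423111626781375
```

View pics/w7.png

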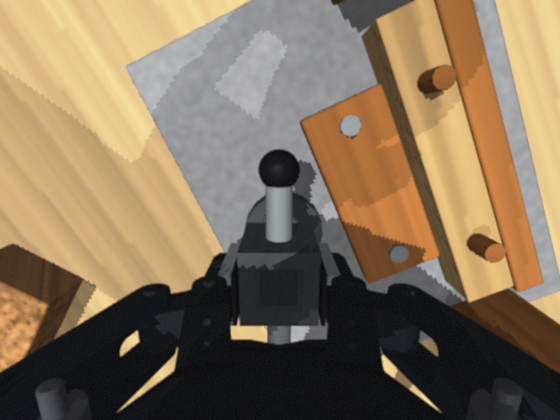

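Emit:
servo_tool([
  {"slide": [-0.0015, -0.0005, 0], "spin": 0},
  {"slide": [0, 0, 0.003], "spin": 0},
  {"slide": [0, 0, 0.003], "spin": 0},
  {"slide": [0, 0, 0.003], "spin": 0},
  {"slide": [0, 0, 0.001], "spin": 0},
  {"slide": [0, 0, 0], "spin": 0},
  {"slide": [0, 0, 0], "spin": 0},
])

```text
clock: 9.35
position: [0.4527, 0.275, 0.0703]
ee_rot: [-0.0, 0.861, 0.508, 0.0]
contact_force: [-0.1, -0.2, -2.1]
width: 0.0336
```

```bash
python3 - <<'E'
from h import *
s=manip.get_state(); print(s['position'].round(4),s['contact_force'].round(1),s['moment'].round(2))
E
```

```text
[0.4527 0.275  0.0703] [-0.1 -0.2 -2.1] [-0.03 -0.03  0.04]
```

Emit:
servo_tool([
  {"slide": [0, 0, 0.005], "spin": 0},
  {"slide": [0, 0, 0.005], "spin": 0},
  {"slide": [0, 0, 0.005], "spin": 0},
  {"slide": [0, 0, 0.003], "spin": 0},
  {"slide": [0, 0, 0.002], "spin": 0},
  {"slide": [0, 0, 0], "spin": 0},
  {"slide": [0, 0, 0], "spin": 0},
])

```text
clock: 10.05
position: [0.4523, 0.2748, 0.051]
ee_rot: [-0.0, 0.861, 0.508, -0.0]
contact_force: [-2.3, -0.4, 5.2]
width: 0.0337
```

Emit:
servo_tool([
  {"slide": [0, 0, 0.001], "spin": 0},
  {"slide": [0, 0, 0.001], "spin": 0},
  {"slide": [0, 0, 0], "spin": 0},
])

```text
clock: 10.35
position: [0.4523, 0.2748, 0.0509]
ee_rot: [0.0, 0.861, 0.508, 0.0]
contact_force: [-6.0, -2.7, 19.2]
width: 0.0333
```

Emit:
servo_tool([
  {"slide": [0, 0, 0], "spin": 0},
  {"slide": [0, 0, 0], "spin": 0},
  {"slide": [0, 0, 0], "spin": 0},
  {"slide": [0, 0, 0], "spin": 0},
  {"slide": [0, 0, 0], "spin": 0},
  {"slide": [0, 0, 0], "spin": 0},
], hand=1)

```text
clock: 10.95
position: [0.4526, 0.2749, 0.0481]
ee_rot: [-0.0, 0.861, 0.508, -0.0]
contact_force: [-0.1, -0.8, 0.2]
width: 0.0854
```

Emit:
servo_tool([
  {"slide": [0, 0, -0.015], "spin": 0},
  {"slide": [0, 0, -0.035], "spin": 0},
  {"slide": [0, 0, -0.05], "spin": 0},
  {"slide": [0, 0, -0.045], "spin": 0},
  {"slide": [0, 0, 0], "spin": 0},
  {"slide": [0, 0, 0], "spin": 0},
  {"slide": [0, 0, 0], "spin": 0},
])

```text
clock: 11.65
position: [0.4516, 0.2745, 0.192]
ee_rot: [-0.0, 0.862, 0.508, -0.001]
contact_force: [0.9, -0.4, 0.3]
width: 0.0857
```

```bash
python3 shot.py w8; python3 - <<'E'
from h import *
plan([.584,-.212,.2],-103.4,12)
im=eyes.get_image('side'); cv2.imwrite('pics/side1.png',im); cv2.imwrite('pics/side1c.png',cv2.resize(im[110:200,190:290],None,fx=6,fy=6,interpolation=cv2.INTER_CUBIC))
E
```

```text
11.65 [0.4516 0.2745 0.192 ] jaw -28.97 q [0.41 0.23 1.67 0.   1.25 0.92] F [ 0.9 -0.4  0.3] 0.08570529550245144
[-0.0301, 0.0293, -0.0007] spin 6.2
[-0.0268, 0.0324, -0.0007] spin 6.2
[-0.0231, 0.0351, -0.0007] spin 6.2
[-0.0192, 0.0374, -0.0007] spin 6.2
[-0.015, 0.0392, -0.0007] spin 6.2
[-0.0107, 0.0406, -0.0007] spin 6.2
[-0.0063, 0.0415, -0.0007] spin 6.2
[-0.0017, 0.042, -0.0007] spin 6.2
[0.0028, 0.0419, -0.0007] spin 6.2
[0.0073, 0.0414, -0.0007] spin 6.2
[0.0117, 0.0403, -0.0007] spin 6.2
[0.016, 0.0388, -0.0007] spin 6.2
```

View pics/w8.png

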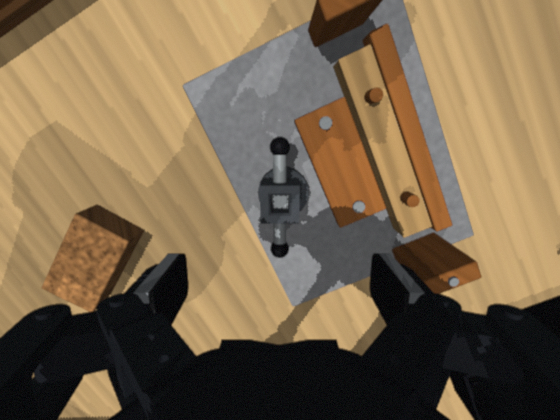

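View pics/side1c.png

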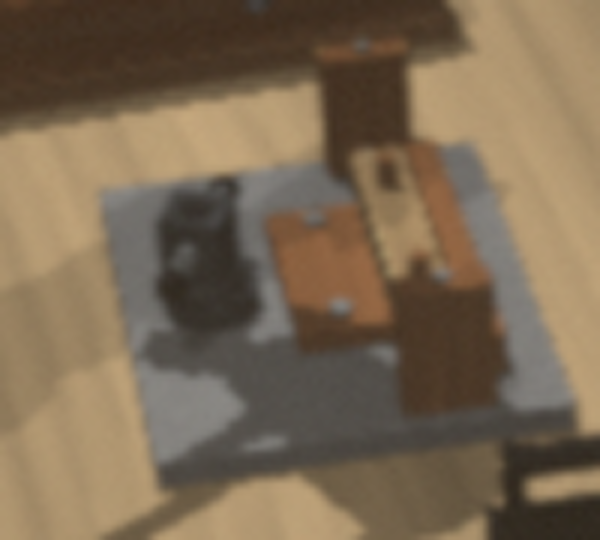

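```bash
python3 - <<'E'
from h import *
plan([.585,-.211,.19],76.6,14)
T=cam('top');print(onz(T,(594/2.4+90,104/2.4+90),0.0),onz(T,(609/2.4+90,42/2.4+90),0.17))
E
```

```text
[-0.0257, 0.0251, 0.0001] spin -7.54
[-0.0288, 0.0215, 0.0001] spin -7.54
[-0.0314, 0.0176, 0.0001] spin -7.54
[-0.0334, 0.0133, 0.0001] spin -7.54
[-0.0349, 0.0088, 0.0001] spin -7.54
[-0.0357, 0.0042, 0.0001] spin -7.54
[-0.036, -0.0006, 0.0001] spin -7.54
[-0.0356, -0.0053, 0.0001] spin -7.54
[-0.0346, -0.0099, 0.0001] spin -7.54
[-0.033, -0.0144, 0.0001] spin -7.54
[-0.0308, -0.0186, 0.0001] spin -7.54
[-0.0281, -0.0224, 0.0001] spin -7.54
[-0.0249, -0.0259, 0.0001] spin -7.54
[-0.0213, -0.029, 0.0001] spin -7.54
[ 0.74684243 -0.20819084  0.        ] [ 0.76365461 -0.19709268  0.17      ]
```

Emit:
servo_tool([
  {"slide": [-0.026, 0.025, 0], "spin": -7.5},
  {"slide": [-0.029, 0.022, 0], "spin": -7.5},
  {"slide": [-0.031, 0.018, 0], "spin": -7.5},
  {"slide": [-0.033, 0.013, 0], "spin": -7.5},
  {"slide": [-0.035, 0.009, 0], "spin": -7.5},
  {"slide": [-0.036, 0.004, 0], "spin": -7.5},
  {"slide": [-0.036, -0.001, 0], "spin": -7.5},
  {"slide": [-0.036, -0.005, 0], "spin": -7.5},
])

```text
clock: 12.55
position: [0.528, -0.0047, 0.1918]
ee_rot: [-0.001, 0.49, 0.872, -0.0]
contact_force: [1.7, -0.1, 0.2]
width: 0.0852
```

Emit:
servo_tool([
  {"slide": [-0.035, -0.01, 0], "spin": -7.5},
  {"slide": [-0.033, -0.014, 0], "spin": -7.5},
  {"slide": [-0.031, -0.019, 0], "spin": -7.5},
  {"slide": [-0.028, -0.022, 0], "spin": -7.5},
  {"slide": [-0.025, -0.026, 0], "spin": -7.5},
  {"slide": [-0.021, -0.029, 0], "spin": -8},
  {"slide": [0, 0, 0], "spin": 0},
  {"slide": [0, 0, 0], "spin": 0},
])

```text
clock: 13.35
position: [0.5838, -0.2124, 0.1913]
ee_rot: [-0.002, 0.119, 0.993, 0.001]
contact_force: [-0.4, 0.1, 0.8]
width: 0.0854
```

```bash
python3 shot.py w9; 
```

```text
13.35 [ 0.5838 -0.2124  0.1913] jaw 76.38 q [-0.46  0.37  1.46  0.    1.31 -1.79] F [-0.4  0.1  0.8] 0.08536911802951191
```

View pics/w9.png

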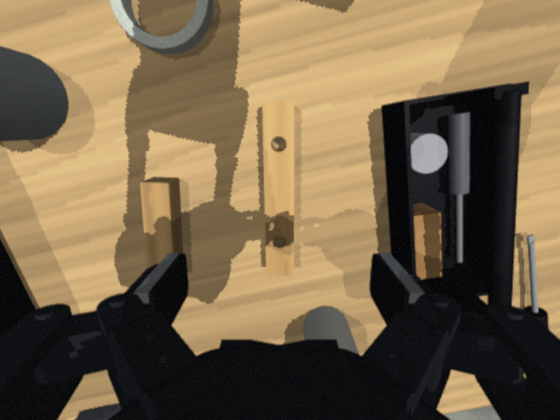

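```bash
python3 - <<'E'
import cv2
im=cv2.imread('pics/w9.png')[90:290,220:340]; im=cv2.convertScaleAbs(im,alpha=1.3); cv2.imwrite('pics/w9c.png',cv2.resize(im,None,fx=4,fy=3,interpolation=cv2.INTER_CUBIC))
E
```

```text
(no output)
```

View pics/w9c.png

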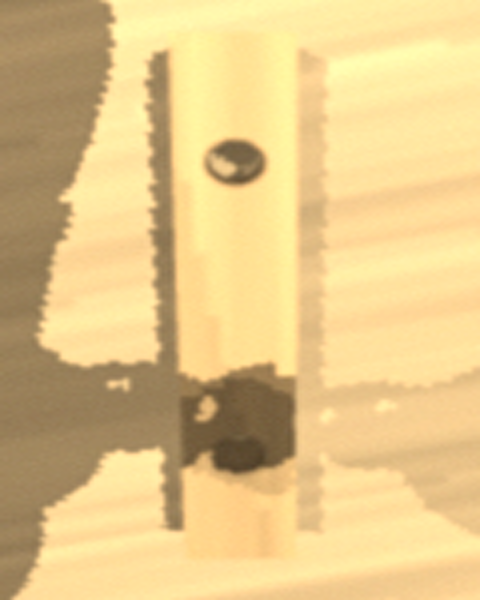

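```bash
python3 - <<'E'
from h import *
st=np.load('pics/w9.npy',allow_pickle=True).item();C=cam('wrist',st); c=lambda x,y:((x+.5)/4-.5+220,(y+.5)/3-.5+90)
a=onz(C,c(236,162),.035);b=onz(C,c(238,454),.035);m=(a+b)/2;d=b-a;print(a,b,m,np.linalg.norm(d),np.degrees(np.arctan2(d[1],d[0])))
for p in [(235,33),(240,558)]: print(onz(C,c(*p),.035))
T,S=cam('top'),cam('side')
print(tri([(C,c(236,162)),(S,(461/2.8+130,384/2.8+110))]),tri([(C,c(238,454)),(S,(568/2.8+130,378/2.8+110))]))
s=manip.get_state();dd=m-s['position'];dd[2]=.012-s['position'][2];print(yaw().T@dd)
E
```

```text
[ 0.53696726 -0.19961332  0.035     ] [ 0.63437022 -0.22260837  0.035     ] [ 0.58566874 -0.21111084  0.035     ] 0.10008051989319257 -13.283265408184482
[ 0.49871943 -0.1906116   0.035     ]
[ 0.67336132 -0.23145524  0.035     ]
(array([ 0.53749081, -0.19974756,  0.03290864]), [np.float64(0.45751488071989993), np.float64(0.16828699646400375)]) (array([ 0.63504395, -0.22280193,  0.03249095]), [np.float64(0.23701385372750944), np.float64(0.09617194069111343)])
[-0.00246392  0.00061798  0.17966894]
```

Emit:
servo_tool([
  {"slide": [-0.0025, 0.0005, 0.04], "spin": -0.3},
  {"slide": [0, 0, 0.045], "spin": 0},
  {"slide": [0, 0, 0.045], "spin": 0},
  {"slide": [0, 0, 0.03], "spin": 0},
  {"slide": [0, 0, 0.018], "spin": 0},
  {"slide": [0, 0, 0], "spin": 0},
  {"slide": [0, 0, 0], "spin": 0},
])

```text
clock: 14.1
position: [0.587, -0.2111, 0.0154]
ee_rot: [-0.0, 0.114, 0.993, 0.0]
contact_force: [0.3, 0.1, -0.4]
width: 0.0858
```

Emit:
servo_tool([
  {"slide": [0, 0, 0], "spin": 0},
  {"slide": [0, 0, 0], "spin": 0},
  {"slide": [0, 0, 0], "spin": 0},
  {"slide": [0, 0, 0], "spin": 0},
  {"slide": [0, 0, 0], "spin": 0},
  {"slide": [0, 0, 0], "spin": 0},
  {"slide": [0, 0, 0], "spin": 0},
  {"slide": [0, 0, 0], "spin": 0},
], hand=0.15, newtons=40)

```text
clock: 14.9
position: [0.5876, -0.2126, 0.0163]
ee_rot: [0.001, 0.115, 0.993, -0.0]
contact_force: [-0.3, 0.6, 5.5]
width: 0.029
```

```bash
python3 - <<'E'
from h import *
s=manip.get_state();p=s['position'];print(p,jaw(),s['contact_force'],s['width'])
E
```

```text
[ 0.58762465 -0.212568    0.01630063] 76.82291251599386 [-0.34004672  0.58280438  5.45293109] 0.02901814387861906
```

Emit:
servo_tool([
  {"slide": [0, 0, -0.01], "spin": 0},
  {"slide": [0, 0, -0.03], "spin": 0},
  {"slide": [0, 0, -0.04], "spin": 0},
  {"slide": [0, 0, -0.04], "spin": 0},
  {"slide": [0, 0, -0.04], "spin": 0},
  {"slide": [0, 0, -0.02], "spin": 0},
  {"slide": [0, 0, 0], "spin": 0},
  {"slide": [0, 0, 0], "spin": 0},
])

```text
clock: 15.7
position: [0.5864, -0.2119, 0.1947]
ee_rot: [-0.001, 0.115, 0.993, 0.0]
contact_force: [-0.5, -0.3, -1.6]
width: 0.0291
```

```bash
python3 shot.py w10; python3 - <<'E'
from h import *
plan([.5623,.2638,.196],-4.8,16)
im=cv2.imread('pics/w10.png')[60:400,190:370]; im=cv2.convertScaleAbs(im,alpha=1.3); cv2.imwrite('pics/w10c.png',cv2.resize(im,None,fx=3,fy=1.75,interpolation=cv2.INTER_CUBIC))
E
```

```text
15.7 [ 0.5864 -0.2119  0.1947] jaw 76.83 q [-0.46  0.37  1.46  0.    1.32 -1.8 ] F [-0.5 -0.3 -1.6] 0.029061795030606335
[0.0082, 0.0286, -0.0002] spin 5.1
[0.0107, 0.0278, -0.0002] spin 5.1
[0.0131, 0.0267, -0.0002] spin 5.1
[0.0155, 0.0254, -0.0002] spin 5.1
[0.0177, 0.0239, -0.0002] spin 5.1
[0.0197, 0.0223, -0.0002] spin 5.1
[0.0216, 0.0204, -0.0002] spin 5.1
[0.0234, 0.0184, -0.0002] spin 5.1
[0.0249, 0.0163, -0.0002] spin 5.1
[0.0263, 0.014, -0.0002] spin 5.1
[0.0274, 0.0116, -0.0002] spin 5.1
[0.0283, 0.0091, -0.0002] spin 5.1
[0.029, 0.0066, -0.0002] spin 5.1
[0.0295, 0.004, -0.0002] spin 5.1
[0.0297, 0.0013, -0.0002] spin 5.1
[0.0297, -0.0013, -0.0002] spin 5.1
```

View pics/w10.png

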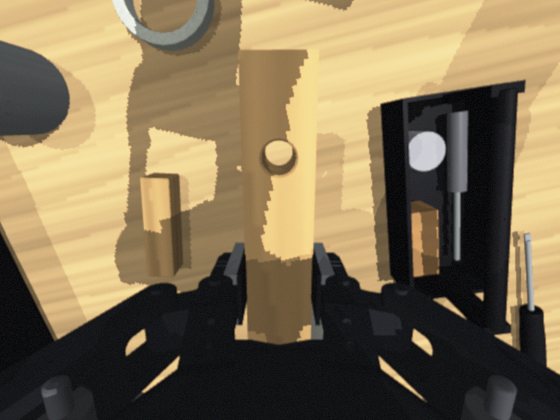

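View pics/w10c.png

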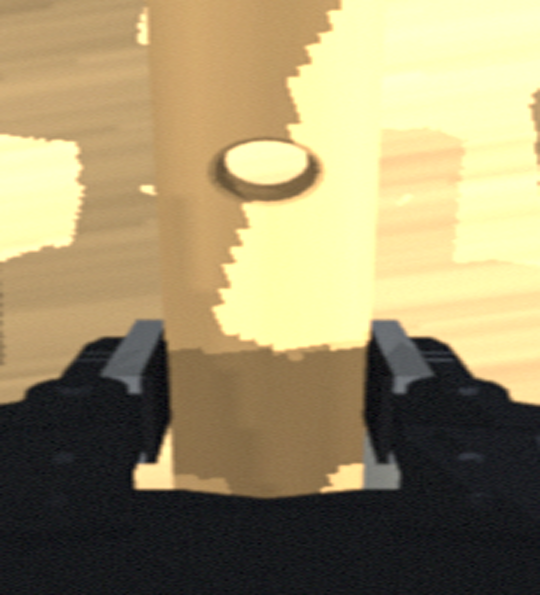

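```bash
python3 - <<'E'
from h import *
st=np.load('pics/w10.npy',allow_pickle=True).item();C=cam('wrist',st);M=yaw(st)
for z in (.2094,.2134): print('hole',M.T@(onz(C,(278.7,156),z)-st['position']),'end',M.T@(onz(C,(279,50),z)-st['position']))
for n,p in [('edgeL near',(247,240)),('edgeL far',(240,52)),('edgeR near',(315,240)),('R far',(318,52))]: print(n,M.T@(onz(C,p,.2134)-st['position']))
E
```

```text
hole [ 0.05205655  0.00092573 -0.0146571 ] end [ 0.09237931  0.00101162 -0.01461445]
hole [ 0.05242867  0.00091671 -0.01865671] end [ 0.09149611  0.00099993 -0.01861539]
edgeL near [ 0.01617142 -0.01287569 -0.01869958]
edgeL far [ 0.09080241 -0.01353732 -0.01862092]
edgeR near [ 0.01616582  0.01677517 -0.0186898 ]
R far [ 0.09083373  0.01554568 -0.01861129]
```

Emit:
servo_tool([
  {"slide": [0.008, 0.029, 0], "spin": 5.1},
  {"slide": [0.011, 0.028, 0], "spin": 5.1},
  {"slide": [0.013, 0.027, 0], "spin": 5.1},
  {"slide": [0.015, 0.025, 0], "spin": 5.1},
  {"slide": [0.018, 0.024, 0], "spin": 5.1},
  {"slide": [0.02, 0.022, 0], "spin": 5.1},
  {"slide": [0.022, 0.02, 0], "spin": 5.1},
  {"slide": [0.023, 0.018, 0], "spin": 5.1},
])

```text
clock: 16.55
position: [0.5728, 0.0267, 0.1927]
ee_rot: [-0.002, 0.455, 0.89, -0.001]
contact_force: [0.5, -0.3, -1.4]
width: 0.0289
```

Emit:
servo_tool([
  {"slide": [0.025, 0.016, 0], "spin": 5.1},
  {"slide": [0.026, 0.014, 0], "spin": 5.1},
  {"slide": [0.027, 0.012, 0], "spin": 5.1},
  {"slide": [0.028, 0.009, 0], "spin": 5.1},
  {"slide": [0.029, 0.007, 0], "spin": 5.1},
  {"slide": [0.03, 0.004, 0], "spin": 5.1},
  {"slide": [0.03, 0.001, 0], "spin": 5.1},
  {"slide": [0.03, -0.001, 0], "spin": 5.1},
])

```text
clock: 17.35
position: [0.5617, 0.2642, 0.1925]
ee_rot: [-0.001, 0.737, 0.676, -0.002]
contact_force: [0.7, -0.2, -1.7]
width: 0.0295
```

Emit:
servo_tool([
  {"slide": [0, 0, 0], "spin": 0},
  {"slide": [0, 0, 0], "spin": 0},
  {"slide": [0, 0, 0], "spin": 0},
])

```text
clock: 17.65
position: [0.5626, 0.2624, 0.1938]
ee_rot: [-0.0, 0.736, 0.677, -0.002]
contact_force: [0.5, 0.4, -2.2]
width: 0.0294
```

```bash
python3 shot.py w11; python3 - <<'E'
from h import *
for n in ['side','top']: cv2.imwrite(f'pics/{n}2.png',eyes.get_image(n))
E
```

```text
17.65 [0.5626 0.2624 0.1938] jaw -4.76 q [ 0.32  0.37  1.46 -0.    1.32  0.41] F [ 0.5  0.4 -2.2] 0.029427390416798795
```

View pics/w11.png

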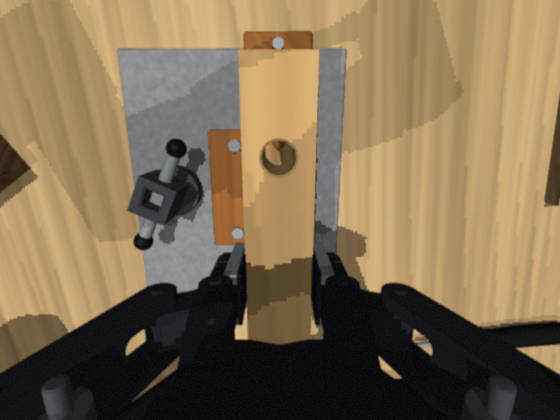

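View pics/side2.png

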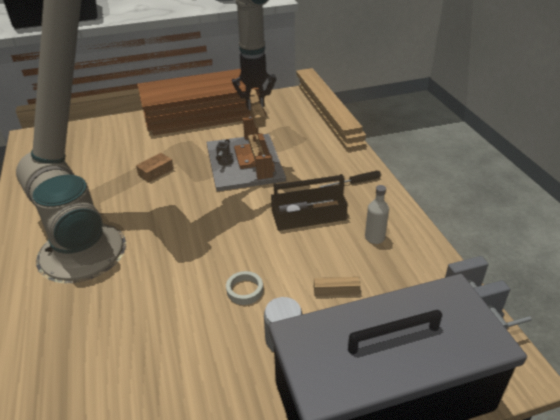

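View pics/top2.png

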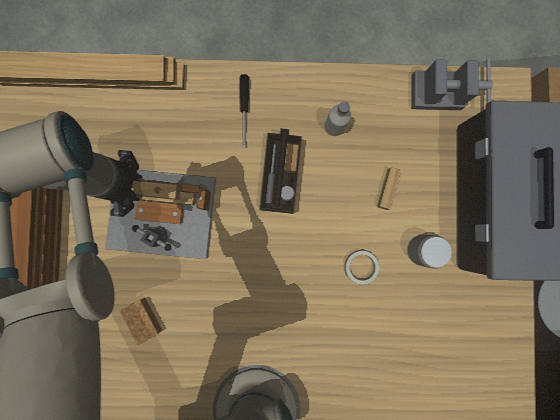

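Emit:
servo_tool([
  {"slide": [0.002, 0, 0.02], "spin": 0},
  {"slide": [0, 0, 0.03], "spin": 0},
  {"slide": [0, 0, 0.022], "spin": 0},
  {"slide": [0, 0, 0], "spin": 0},
  {"slide": [0, 0, 0], "spin": 0},
  {"slide": [0, 0, 0], "spin": 0},
])

```text
clock: 18.4
position: [0.5647, 0.2655, 0.125]
ee_rot: [0.001, 0.736, 0.677, 0.001]
contact_force: [0.7, -0.8, -0.5]
width: 0.0289
```

```bash
python3 shot.py w12; python3 - <<'E'
from h import *
im=cv2.imread('pics/w12.png'); cv2.imwrite('pics/w12c.png',cv2.resize(im[20:230,190:370],None,fx=2.8,fy=2.8,interpolation=cv2.INTER_CUBIC))
E
```

```text
18.4 [0.5647 0.2655 0.125 ] jaw -4.8 q [0.33 0.42 1.56 0.   1.16 0.41] F [ 0.7 -0.8 -0.5] 0.0288719614436648
```

View pics/w12c.png

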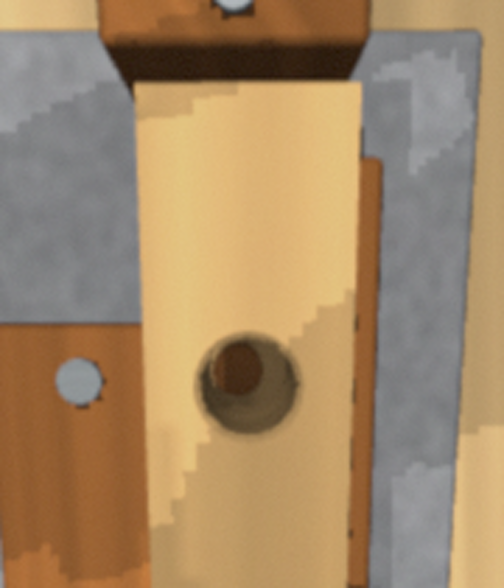

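```bash
python3 - <<'E'
from h import *
st=np.load('pics/w12.npy',allow_pickle=True).item();C=cam('wrist',st);M=yaw(st); 
d=onz(C,(275.4,151.0),.066); h=onz(C,(277.9,156.8),.1437)
print('dowel',d,'hole',h,'tool diff',M.T@(d-h)); print(manip.get_state()['position'])
E
```

```text
dowel [0.56838079 0.31588978 0.066     ] hole [0.57024252 0.31918803 0.1437    ] tool diff [-0.00354238 -0.00180386  0.07769062]
[0.56466764 0.26560061 0.12508154]
```

Emit:
servo_tool([
  {"slide": [-0.0025, -0.002, 0.01], "spin": 0},
  {"slide": [0, 0, 0.01], "spin": 0},
  {"slide": [0, 0, 0.007], "spin": 0},
  {"slide": [0, 0, 0], "spin": 0},
  {"slide": [0, 0, 0], "spin": 0},
  {"slide": [0, 0, 0], "spin": 0},
])

```text
clock: 19.05
position: [0.5615, 0.2632, 0.0965]
ee_rot: [0.0, 0.736, 0.677, 0.0]
contact_force: [-0.6, 0.2, -0.5]
width: 0.0291
```

```bash
python3 shot.py w13; python3 - <<'E'
from h import *
im=cv2.imread('pics/w13.png'); cv2.imwrite('pics/w13c.png',cv2.resize(im[20:230,190:370],None,fx=2.8,fy=2.8,interpolation=cv2.INTER_CUBIC))
im=eyes.get_image('side'); cv2.imwrite('pics/side3.png',cv2.resize(im[40:200,190:330],None,fx=3.7,fy=3.7,interpolation=cv2.INTER_CUBIC))
E
```

```text
19.05 [0.5615 0.2632 0.0965] jaw -4.77 q [0.33 0.44 1.6  0.   1.1  0.41] F [-0.6  0.2 -0.5] 0.02910245285999671
```

View pics/w13c.png

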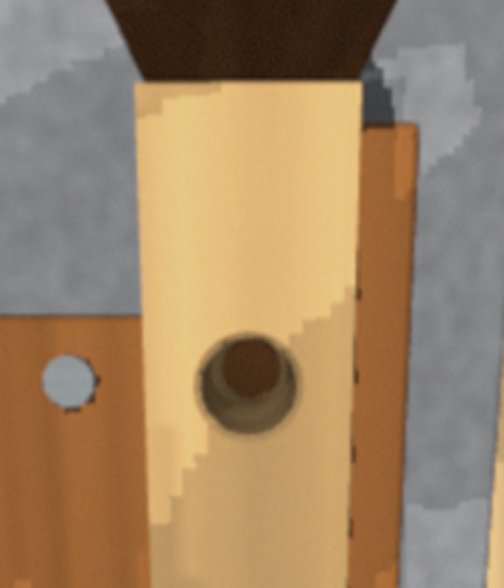

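View pics/side3.png

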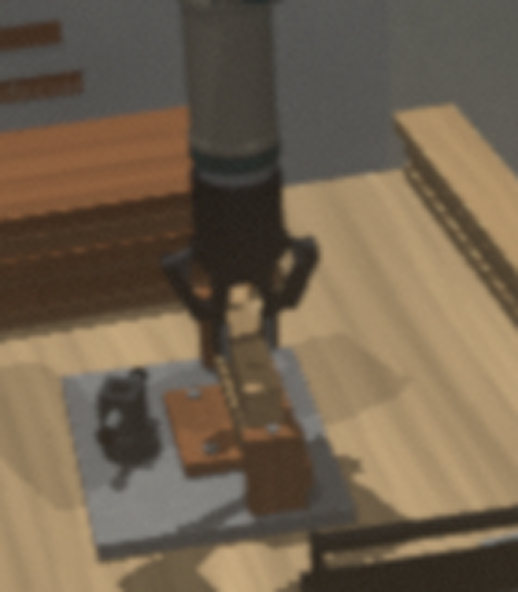

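```bash
python3 - <<'E'
from h import *
st=np.load('pics/w13.npy',allow_pickle=True).item();C=cam('wrist',st);M=yaw(st); f=lambda x,y:((x+.5)/2.8-.5+190,(y+.5)/2.8-.5+20)
d=onz(C,f(251.5,367),.066); h=onz(C,f(247,384),.1152)
print('dowel',d,'hole',h,'tool diff',M.T@(d-h)); s=manip.get_state(); print(s['position'],jaw(s),s['contact_force'])
E
```

```text
dowel [0.56779682 0.31567407 0.066     ] hole [0.56707742 0.31696866 0.1152    ] tool diff [-0.0012453   0.00079895  0.04920004]
[0.56156525 0.26326628 0.09667281] -4.7682886356603404 [-0.35726338 -0.55257844 -0.76463746]
```

Emit:
servo_tool([
  {"slide": [0, 0.0005, 0], "spin": 0},
  {"slide": [0, 0, 0], "spin": 0},
  {"slide": [0, 0, 0], "spin": 0},
  {"slide": [0, 0, 0], "spin": 0},
  {"slide": [0, 0, 0], "spin": 0},
  {"slide": [0, 0, 0], "spin": 0},
])

```text
clock: 19.75
position: [0.5617, 0.2631, 0.0963]
ee_rot: [-0.0, 0.736, 0.677, 0.0]
contact_force: [-0.2, 0.1, -1.2]
width: 0.0288
```

```bash
python3 - <<'E'
from h import *
s=manip.get_state(); print(s['position'],jaw(s),s['contact_force'],s['width'],abs(s['qd']).max(),s['clock'])
manip.sign_off()
E
```

```text
[0.56172558 0.26305079 0.09632101] -4.772455820627738 [-0.18292104  0.09586115 -1.21655129] 0.028771556675616476 0.0024009703551021726 19.75
the job is handed in; nothing more can be done
```

I pushed the cross handle fully down onto the square spindle and let go of it. The arm is now holding the cap rail over the two dowels. I handed the job in at 19.75 s; it gives no verdict.

- **Handle:** it bottomed out under a 19 N push with its underside about 40 mm above the bench, which is the shoulder height. The spindle shows inside the bore in the wrist picture taken after release.
- **Cap rail:** I carried it across with its underside about 175 mm up, clear of the tote and end stops. Its underside is now about 14 mm above the dowel tops. Seen through the one visible hole, the dowel is about 1.5 mm off centre, and by position the middle of the rail is within about 1 mm. The gripper is lined up with the dowel line to about 0.1°. At the end the arm was still and showed no contact force.
- **Bystanders:** I moved nothing else. In the overall pictures from just before the final lowering, everything else looked in place, but I did not measure it.

**Checks that disagreed or were not made:**
- **Top camera:** the spindle and dowels came out about 5 mm differently in y than from the wrist camera. I went with the wrist camera because two of its views, turned 90° apart, matched the jig dimensions.
- **Heights:** wrist-camera heights came out about 5–6 mm low, so I used the heights you gave as the reference.
- **Second hole:** it was hidden by the gripper, so I relied on the measured angle for it.
- **Level:** I did not measure the rail's own tilt and relied on the tool pointing straight down.

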